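# Set up a stone slab for edge drilling and hold the drill feed down on it

## Robot

A 6-joint arm with a two-finger parallel gripper is mounted at the origin on the work surface. World frame = base frame: x ahead of the robot, y to its left, z up, the work surface at z = 0. Lengths are in m, angles in rad, forces in N, time in s.
With the tool pointing down it reaches from about 0.3 to 0.875 m from the base axis. Payload 6.4 kg.
Tool frame: the origin (TCP) lies at the very end of the fingers, on their centre line; the grasp point (between the pads) lies 19 mm behind it; z points along the fingers, y is the line along which they close (so a half turn about z gives the same grasp; the last joint's range is limited). The gripper opens to 85 mm and grips with 20 to 120 N. Pads are 22 mm wide; open, the fingers measure 114 mm over their backs; the gripper's body (76 mm by 85 mm) begins 54 mm behind the grasp point. The pads swing forward as they close: fully open they stand 13 mm farther back than shut.
Start: joints at [-0.206, 0.181, 1.607, -0, 1.354, -0.206], TCP at [0.575, 0, 0.231] pointing down, gripper open.
Joint ranges: [-2.99, 2.99], [-0.89, 2.07], [0.3, 2.58], [-1.14, 4.28], [0, 2.63], [-3.12, 3.12]. Speed limits (rad/s): [2.57, 2.57, 3.01, 3.14, 3.14, 3.14].

## Interface

Orientations are given as a unit quaternion [w, x, y, z].
In Python, from bench import * gives the robot as it stands. The module is installed in compiled form; this text tells all that it offers.
- The arm moves only by the tool arm_command, never from a script. Its arguments are lists of equal length, an entry for each row: "dp": the shift along the tool's x, y, z in units of 0.25 m (1.0 is 0.25 m), a list of three; "turn": the turn, a rotation vector about the tool's x, y, z in units of 30 degrees (1.0 is 30 degrees), a list of three; "jaw": the opening, from 0 (shut) to 1 (fully open). A call has 1 to 5 rows; each row is the pose to reach, as a shift and turn from the pose commanded when the call began, along the tool's axes at that moment; what a row does not reach only later rows make up. A row lasts 1/8 s, in which the tool goes at most 62.5 mm and 10.7 degrees, less where a joint would pass 70% of its speed; a pose out of reach is approached as far as the arm can. A call with a number of a shift or a turn outside -1 to 1 is refused whole. A call with a gripper value outside its range is refused whole. The fingers move at their own pace and stop on an object; the grip force is fixed at half the most. Time passes only in rows, so rows that repeat a pose let the fingers close. It gives the time, the measured TCP pose, the force, the opening and the grip force at its end, in the units of the state.
- get_obs(): the state, without advancing time (a new reading comes with each control period).
- camera(name): name is "scene" or "side" or "wrist"; returns the picture (400x640x3 uint8, blue, green, red); there is no depth.
- get_calibration(name): a dict with "camera_matrix" (3x3 intrinsics, pixels), "k1" (the pictures are not rectified: a ray, as slopes to the right and down, at radius r is drawn at 1 + k1 r^2 times it, then the intrinsics apply), "R" (3x3) and "t" (3): a world point X has camera coordinates R X + t; the wrist camera has in their place "mount" (4x4, takes a point from camera to tool coordinates, whose origin is the TCP and whose axes are the flange's). Camera axes: x right, y down, z forward; pixel columns grow to the right and rows downward; lengths in m; the calibration is good to about 2 mm. A picture is of the moment at which its call begins: read the wrist's pose just before it. get_calibration takes no time and is no camera call.
- hand_in(): hands the job in; it is judged then, once.
The state is a dict: "time_s": time; "q": joint angles; "dq": joint speeds; "joint_efforts": joint torques, N m; "eef_pos": TCP position; "eef_rot": TCP orientation; "wrist_force": force on the tool from outside, world axes, zero at the start; "torque": the same for the moment, N m; "opening": opening from 0.0 (shut) to 1.0 (fully open); "grasp_force": force on a finger pad.
Only numpy, scipy, OpenCV 4.12 (cv2) and the standard library are available. Lean on these libraries where they do the work, as an engineer would, in place of code of your own. Each camera call takes 0.05 s, during which the arm holds its last target. There are 200 camera calls.

## Task

Set up the longest slab for drilling a dowel hole in its edge: draw it up out of the notched rack, lower it (do not drop it) into the channel of the bench drill's fence, slide it under the bit until it meets the end stop, and let go of it. Then press the knob of the drill's spring-return feed lever down until the bit bears on the slab's top edge, and finish holding it there with about 10 N of push on the knob, so that I can set the depth stop. Leave the other slabs, the bottle and the brush where they are.

Things in the scene. Friction and masses are not known exactly. Their poses are not given: they have to be found in the camera images.
- drill: Small switched-off bench drill fixed to the bench, 340 mm tall. Origin: on the bench under the bit axis; z up, -x its front, +x back to the column (27 thick, at x = 130). Foot plate x -60..190, y -75..75, 20 high. Head and belt cover (70 wide, z 198..319) cover x -30..220: nothing can be lowered from above there, slabs go into the channel in front of the head and slide under the bit.
- quill: Quill with chuck (32 mm thick, its lower end 40 above the tip) and 10 mm core bit pointing down; origin at the bit's tip, z up. Raised, the tip is 118 mm above the bench, 15 above the longest slab in the channel; it goes straight down by up to 28 mm, 22 mm per radian of the feed lever, and springs back when the lever is let go.
- feed: Steel feed lever with a black ball knob. Origin: on its pivot, 240 mm above the bench in the bit axis; it turns about the drill's y axis. Raised, it points to the drill's front, 0.40 rad above level. A spring holds it up: 4 N on the knob starts it, 6 N is needed where the bit meets the slab (0.68 rad, knob 77 mm lower); past that 1 N on the knob puts 5 N on the bit and the knob gives about 0.4 mm.
- knob (a point): Centre of the 27 mm ball knob, 115 mm from the lever's pivot axis, 105 mm to the drill's -y side of the bit axis; 285 mm above the bench when raised. Axes: the drill's when raised; they turn with the lever.
- rack: Notched timber rack, fixed to the bench, 190 x 200 mm. Origin: centre of its underside. Three slots 19 mm wide run along its x at y = -60, 0 and +60 mm; floor at z = 12, the notched battens (at x = -45..-25 and +25..+45) rise to z = 47.
- slab: The longest slate slab, 170 mm long (its x), 15 thick (y), 75 high (z), about 0.5 kg, standing on its long edge in one of the rack's slots. Origin: centre of its underside. Either end may go to the stop.
- square_slab: Square slate slab, 80 long x 15 x 80 high, in another slot of the rack; origin: centre of its underside. Leave it.
- short_slab: Short low slate slab, 120 long x 15 x 50 high, in another slot of the rack; origin: centre of its underside. Leave it.
- bottle: Grey plastic bottle with a cap, 72 mm across, 170 high, standing on the bench; origin: centre of its underside. Leave it.
- brush: Flat dusting brush with a timber handle lying on the bench, about 275 long (its x, bristles at +x) x 50 x 20; origin: on its underside, about 20 mm to the handle's side of mid-length. Leave it.
- stop (a point): Foot of the end stop's face, on the floor of the fence's channel: x 30, y 0, z 28 mm in the drill's frame, axes as the drill's. The channel runs from here along -x for 255 mm to its open end, 18 wide; aluminium cheeks 24 above its floor, then flared lips to 32 above (33 wide at the top); fence 64 wide overall. Home, the longest slab's origin is 85 mm from here along -x.
Mind the look-alikes: they are no part of the job. What is shaped like the slab but orange is not meant.

How it is judged:
By the outcome, as a careful person would: the job done as asked, in the order asked, and still so for the second after the job is handed in, while the arm keeps its last pose, push and grip.
It also fails if it takes over 67 s, if anything falls off the work surface, if the arm or the gripper's body presses on something with over 40 N, if the wrist force passes 120 N, or if a joint passes its speed limit or range.

## Working session

There is one attempt and no reset: what is moved stays moved. The work goes in short steps, Python scripts to look and compute and a tool call to move; the robot and the scene stay as the last step left them, time stands still between calls to the robot, and variables do not carry over. Pictures are saved under pics/ and viewed, at most 10 in all, crops included, and the job is handed in when it is done.

Besides the shell and the picture viewer there is one more tool, called after "Emit:" as name(argument=value, ...) on one line, values as JSON. arm_command: Moves the arm, as the interface text tells. Its arguments: {"type":"object","properties":{"dp":{"type":"array"},"turn":{"type":"array"},"jaw":{"type":"array"}},"required":["dp","turn","jaw"]}

```bash
mkdir -p pics; cat > h.py <<'E'
from bench import *
import numpy as np, cv2
def ray(name,px,cal=None):
    c=get_calibration(name);K=np.array(c["camera_matrix"],float)
    p=np.array(px,float).reshape(-1,2)
    d=cv2.undistortPoints(p[:,None],K,np.array([c["k1"],0,0,0.]))[:,0]
    d=np.c_[d,np.ones(len(d))]
    if "R" in c:
        R=np.array(c["R"]);t=np.array(c["t"]).ravel();return -R.T@t,d@R
    from scipy.spatial.transform import Rotation as Ro
    o=get_obs();q=o["eef_rot"];R=Ro.from_quat([q[1],q[2],q[3],q[0]]).as_matrix();M=np.array(c["mount"])
    return R@M[:3,3]+o["eef_pos"],d@(R@M[:3,:3]).T
def onz(name,px,z):
    o,d=ray(name,px);z=np.broadcast_to(np.asarray(z,float),(len(d),))
    return o+d*((z-o[2])/d[:,2])[:,None]
def proj(name,X):
    c=get_calibration(name);X=np.array(X,float).reshape(-1,3);K=np.array(c["camera_matrix"],float)
    return cv2.projectPoints(X,cv2.Rodrigues(np.array(c["R"],float))[0],np.array(c["t"],float),K,np.array([c["k1"],0,0,0.]))[0][:,0]
def tri(n1,p1,n2,p2):
    A=np.zeros((3,3));b=np.zeros(3);R=[]
    for n,p in((n1,p1),(n2,p2)):
        o,d=ray(n,p);d=d[0]/np.linalg.norm(d[0]);P=np.eye(3)-np.outer(d,d);A+=P;b+=P@o;R.append((o,P))
    x=np.linalg.solve(A,b);return x,[np.linalg.norm(P@(x-o)) for o,P in R]
E
python3 - <<'E'
from h import *
for n in("scene","side","wrist"):
    im=camera(n);cv2.imwrite(f"pics/{n}0.png",im)
    c=get_calibration(n);print(n,c["k1"],np.round(np.array(c["camera_matrix"]),1).tolist(), ray(n,[320,200]))
print(get_obs())
E
```

```text
scene -0.017668748045784013 [[374.4, 0.0, 320.7], [0.0, 374.4, 205.1], [0.0, 0.0, 1.0]] (array([1.27855126, 0.10657508, 0.83285795]), array([[-0.76335015, -0.11127838, -0.63647586]]))
side -0.04802186114916458 [[503.4, 0.0, 315.9], [0.0, 503.4, 189.2], [0.0, 0.0, 1.0]] (array([ 0.13728815, -1.31452252,  1.19493764]), array([[ 0.24058451,  0.75070329, -0.61570387]]))
wrist -0.033073739423130064 [[326.7, 0.0, 317.3], [0.0, 326.7, 200.6], [0.0, 0.0, 1.0]] (array([0.574535  , 0.07943087, 0.37345344]), array([[ 0.00609226, -0.30877163, -0.95115561]]))
{'time_s': 0.15, 'q': array([-2.06292276e-01,  1.81376974e-01,  1.60778120e+00, -2.26256230e-05,
        1.35381740e+00, -2.06275979e-01]), 'dq': array([-0.00129727, -0.00143613, -0.00273252, -0.00076674,  0.00054151,
       -0.00316442]), 'joint_efforts': array([ 1.94259010e-03, -4.45260644e+01, -3.51692533e+01, -1.26067753e-04,
        5.82284134e-03,  2.14055274e-05]), 'eef_pos': array([5.74567932e-01, 1.05166359e-04, 2.30586017e-01]), 'eef_rot': array([-5.72671748e-04,  7.07110647e-01,  7.07102578e-01, -3.87669524e-04]), 'wrist_force': array([ 0.43690736,  0.8570531 , -0.4899818 ]), 'torque': array([0.00485694, 0.03684856, 0.02241107]), 'grasp_force': 0.0, 'opening': 0.998481986716286}
```

View pics/scene0.png

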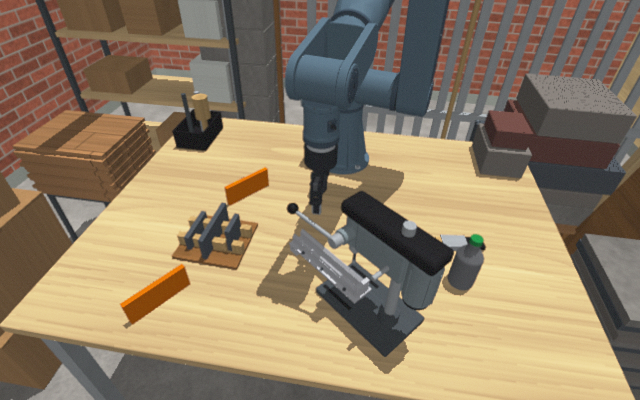

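View pics/side0.png

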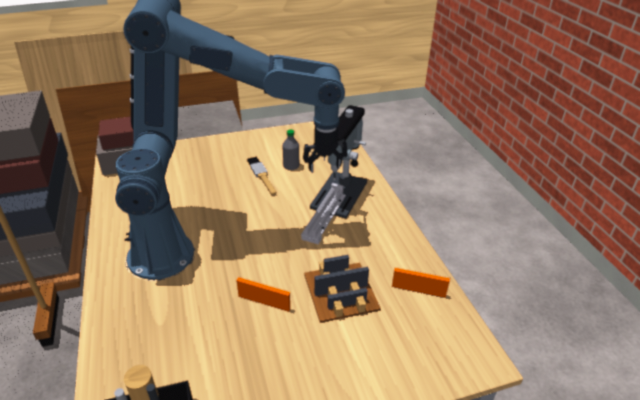

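Scene: the rack is at about (215,235) with three grey slabs, orange look-alikes are at (247,186) and (156,293), the drill head is at (395,230), and the knob is at (293,208). Side: rack at (342,290), drill at (345,170). Next I'll enlarge both.

```bash
python3 - <<'E'
import cv2,numpy as np
a=cv2.imread("pics/scene0.png")[185:355,165:450];cv2.imwrite("pics/sc.png",cv2.resize(a,None,fx=2.8,fy=2.8,interpolation=cv2.INTER_CUBIC))
b=cv2.imread("pics/side0.png")
x=cv2.resize(b[100:250,290:390],None,fx=4,fy=4,interpolation=cv2.INTER_CUBIC)
y=cv2.resize(b[245:330,295:390],None,fx=4,fy=4,interpolation=cv2.INTER_CUBIC)
o=np.zeros((600,780,3),np.uint8);o[:,:400]=x;o[:340,400:780]=y;cv2.imwrite("pics/sd.png",o)
E
```

```text
(no output)
```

View pics/sc.png

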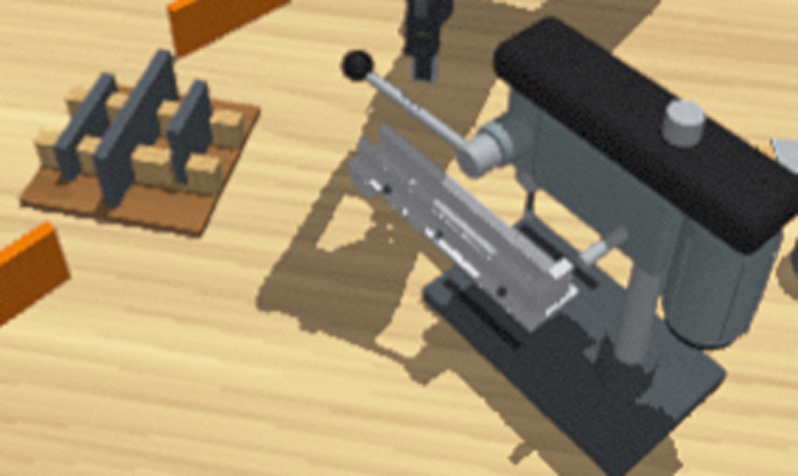

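View pics/sd.png

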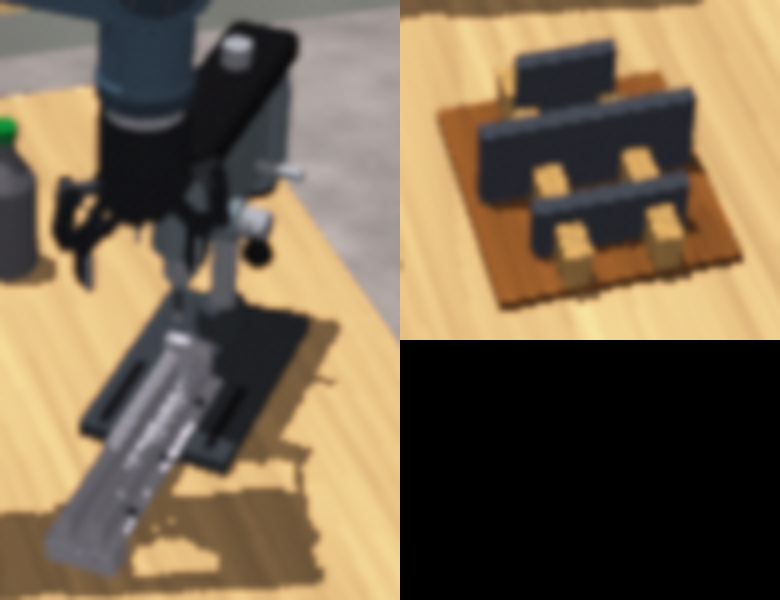

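Look-alikes: the orange slabs at scene (247,186) and (156,293) are the wrong colour and not in the rack. The three slate slabs in the rack are at scene (195,230), (214,230) and (233,227). The middle one, side (315,276)–(368,268), is clearly the longest and fits the description. The crop confirms this.

```bash
python3 - <<'E'
from h import *
S=lambda *p:np.array(p)/2.8+[165,185]
L=lambda *p:np.array(p)/4+[290,100]
Rr=lambda *p:(np.array(p)-[400,0])/4+[295,245]
p=lambda *a:print(*[np.round(x,4).tolist() if hasattr(x,'tolist') else x for x in a])
p("slab scene",onz("scene",S((168,55),(106,158)),.087)); p("slab side",onz("side",Rr((480,127),(693,93)),.087))
p("rack scene",onz("scene",S((258,108),(203,233),(22,200)),.012));p("rack side",onz("side",Rr((440,112),(660,75),(742,258),(500,303)),.012))
p("foot scene",onz("scene",S((425,293),(725,375)),.02)); p("foot side",onz("side",L((82,425),(226,466),(308,322)),.02))
print("foot bot scene",onz("scene",S((612,474),),.0))
x,e=tri("scene",S((357,65)),"side",L((258,251)));p("knob",x,e)
x,e=tri("scene",S((685,105)),"side",L((238,42)));p("pulley top",x,e)
p("fence open end top scene",onz("scene",S((383,127),(351,155)),.06)); p("side",onz("side",L((47,545),(118,567)),.06))
E
```

```text
slab scene [[0.4584, -0.3068, 0.087], [0.6182, -0.312, 0.087]]
slab side [[0.4467, -0.3155, 0.087], [0.6127, -0.3268, 0.087]]
rack scene [[0.4467, -0.2155, 0.012], [0.6337, -0.2177, 0.012], [0.6241, -0.4157, 0.012]]
rack side [[0.4415, -0.2233, 0.012], [0.6263, -0.2333, 0.012], [0.6177, -0.4298, 0.012], [0.4319, -0.4191, 0.012]]
foot scene [[0.6739, 0.0153, 0.02], [0.7166, 0.293, 0.02]]
foot side [[0.5512, 0.0915, 0.02], [0.6606, -0.0016, 0.02], [0.8145, 0.1878, 0.02]]
foot bot scene [[0.8158395  0.19861174 0.        ]]
knob [0.6594, -0.0455, 0.2836] [np.float64(8.076773545513824e-06), np.float64(8.076773545617825e-06)]
pulley top [0.7266, 0.2015, 0.3403] [np.float64(0.001803869667543301), np.float64(0.0018038696675434151)]
fence open end top scene [[0.5003, -0.0591, 0.06], [0.5464, -0.0834, 0.06]]
side [[0.4642, -0.1025, 0.06], [0.5135, -0.1447, 0.06]]
```

```bash
python3 - <<'E'
from h import *
S=lambda *p:np.array(p)/2.8+[165,185]
L=lambda *p:np.array(p)/4+[290,100]
Rr=lambda *p:(np.array(p)-[400,0])/4+[295,245]
for n,a,b in[("slab far",S((168,55)),Rr((480,127))),("slab near",S((106,158)),Rr((693,93))),("rackA",S((258,108)),Rr((440,112))),("rackB",S((203,233)),Rr((660,75))),("rackB'",S((203,233)),Rr((742,258))),("rackC",S((22,200)),Rr((742,258))),("foot",S((425,293)),L((226,466))),("foot3",S((725,375)),L((308,322)))]:
    print(n,*np.round(tri("scene",a,"side",b)[0],4),np.round(tri("scene",a,"side",b)[1],4))
print(proj("scene",[[.575,0,.231]]),proj("side",[[.575,0,.231]]))
print(proj("scene",[[0,0,0]]),proj("side",[[0,0,0]]))
o=get_obs();print(o["eef_pos"])
cv2.imwrite("pics/w.png",cv2.resize(cv2.imread("pics/wrist0.png"),(800,500)))
E
```

```text
slab far 0.4494 -0.3103 0.0799 [0.0012 0.0012]
slab near 0.6142 -0.3176 0.0795 [0.0028 0.0028]
rackA 0.4424 -0.2179 0.0069 [0.0007 0.0007]
rackB 0.6287 -0.2226 0.0028 [0.0024 0.0024]
rackB' 0.6177 -0.2969 -0.0842 [0.0687 0.0687]
rackC 0.6196 -0.422 0.0039 [0.0021 0.0021]
foot 0.6657 0.0133 0.0076 [0.001 0.001]
foot3 0.7871 0.2406 0.0421 [0.0611 0.0611]
[[318.3003691  204.53807216]] [[325.24042033 172.31300571]]
[[340.47085735 157.84024621]] [[161.12425405 255.07415701]]
[5.74567932e-01 1.05166359e-04 2.30586017e-01]
```

View pics/w.png

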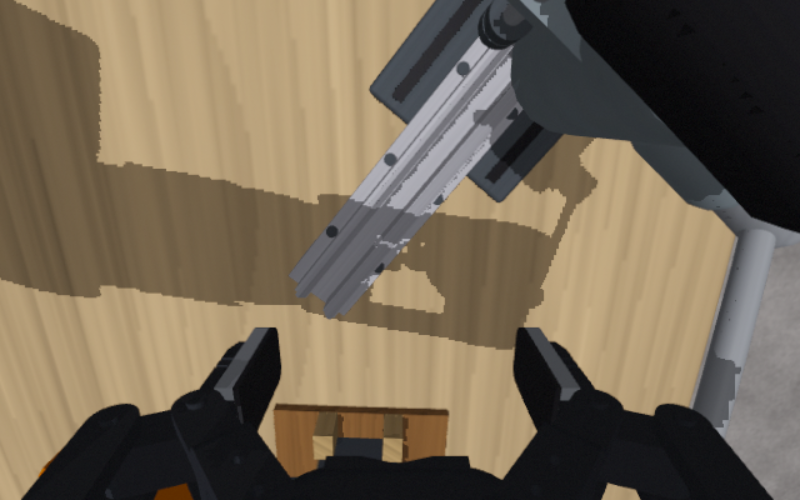

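Wrist view: fence runs from its open end at about (292,275)–(335,317), in 800-wide pixels, to upper right. Foot-plate front corners are at (372,92) and (500,201), and the rack is at the bottom (275–447,410).

```bash
python3 - <<'E'
from h import *
W=lambda *p:np.array(p)/1.25
p=lambda *a:print(*[np.round(x,4).tolist() if hasattr(x,'tolist') else x for x in a])
f=onz("wrist",W((371,91),(500,201)),.02);p("foot",f,np.linalg.norm(f[1]-f[0]))
ax=f[1]-f[0];p("yaw drill y->", np.degrees(np.arctan2(-(f[0]-f[1])[0],(f[0]-f[1])[1])))
p("rack",onz("wrist",W((276,408),(447,411)),.012))
p("fence end",onz("wrist",W((292,275),(345,317)),.044))
im=camera("wrist");a=im[30:260,215:430];cv2.imwrite("pics/wf.png",cv2.resize(a,None,fx=2.6,fy=2.6,interpolation=cv2.INTER_CUBIC))
print(get_calibration("wrist")["mount"])
E
```

```text
foot [[0.553, 0.1003, 0.02], [0.6644, 0.0099, 0.02]] 0.1435
yaw drill y-> 50.9635
rack [[0.4439, -0.2167, 0.012], [0.6278, -0.2198, 0.012]]
fence end [[0.483, -0.0504, 0.044], [0.5274, -0.0908, 0.044]]
[[-3.77542356e-04 -9.50458483e-01 -3.10851299e-01  7.93630639e-02]
 [ 9.99999500e-01 -7.08450012e-05 -9.97927097e-04 -2.27787999e-04]
 [ 9.26466014e-04 -3.10851520e-01  9.50458034e-01 -1.42846530e-01]
 [ 0.00000000e+00  0.00000000e+00  0.00000000e+00  1.00000000e+00]]
```

View pics/wf.png

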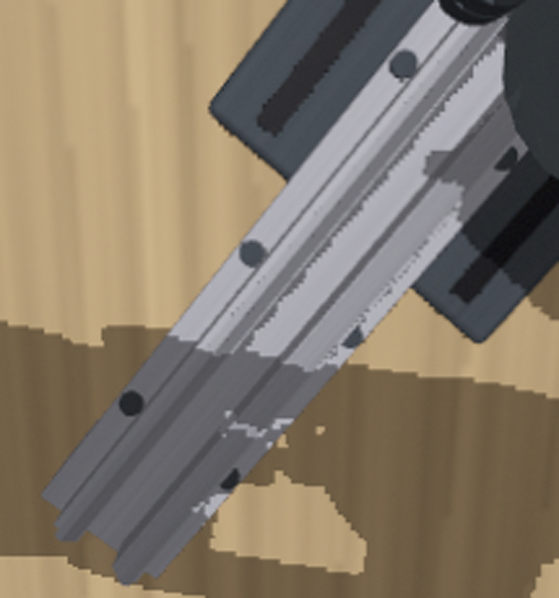

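The flange screws and lips of the channel show clearly. The open end is at crop (42–157, 497–577) and the foot corners at (212,108) and (480,342). The drill yaw is about 51°. I'll turn the tool to the fence yaw with the camera on the open side, looking down the channel.

Emit:
arm_command(dp=[[-0.2,-0.2,-0.12],[-0.2,-0.2,-0.12],[-0.2,-0.2,-0.12]], turn=[[0,0,-0.35],[0,0,-0.7],[0,0,-0.94]], jaw=[0.45,0.45,0.45])

```text
time_s: 0.57
eef_pos: [0.5247, -0.051, 0.262]
eef_rot: [0.001, 0.512, 0.859, 0.0]
wrist_force: [0.4, -0.3, -0.5]
opening: 0.454
grasp_force: 0.0
```

Emit:
arm_command(dp=[[0,0,0],[0,0,0],[0,0,0]], turn=[[0,0,-0.35],[0,0,-0.7],[0,0,-0.94]], jaw=[0.45,0.45,0.45])

```text
time_s: 0.95
eef_pos: [0.5249, -0.05, 0.2611]
eef_rot: [-0.0, 0.287, 0.958, 0.0]
wrist_force: [-0.1, 0.5, 0.1]
opening: 0.447
grasp_force: 0.0
```

Emit:
arm_command(dp=[[0,0,0],[0,0,0],[0,0,0]], turn=[[0,0,-0.35],[0,0,-0.7],[0,0,-0.94]], jaw=[0.45,0.45,0.45])

```text
time_s: 1.32
eef_pos: [0.5248, -0.0499, 0.261]
eef_rot: [-0.0, 0.045, 0.999, 0.0]
wrist_force: [-0.2, -1.2, 0.1]
opening: 0.447
grasp_force: 0.0
```

Emit:
arm_command(dp=[[0,0,0],[0,0,0],[0,0,0]], turn=[[0,0,-0.35],[0,0,-0.7],[0,0,-0.94]], jaw=[0.45,0.45,0.45])

```text
time_s: 1.7
eef_pos: [0.5249, -0.0499, 0.2611]
eef_rot: [-0.0, -0.2, 0.98, 0.0]
wrist_force: [0.1, 0.0, 0.3]
opening: 0.452
grasp_force: 0.0
```

Emit:
arm_command(dp=[[0,0,0],[0,0,0],[0,0,0],[0,0,0]], turn=[[0,0,-0.35],[0,0,-0.7],[0,0,-0.94],[0,0,-0.94]], jaw=[0.45,0.45,0.45,0.45])

```text
time_s: 2.2
eef_pos: [0.5249, -0.05, 0.2611]
eef_rot: [-0.0, -0.43, 0.903, 0.0]
wrist_force: [-0.4, -0.1, -0.5]
opening: 0.452
grasp_force: 0.0
```

```bash
python3 - <<'E'
from h import *
o=get_obs();print(o["time_s"],o["eef_pos"],o["eef_rot"],o["q"],o["opening"],o["wrist_force"])
np.save("f1.npy",np.r_[o["eef_pos"],o["eef_rot"]])
im=camera("wrist");cv2.imwrite("pics/w1.png",im);cv2.imwrite("pics/w1b.png",cv2.resize(im,(800,500),interpolation=cv2.INTER_CUBIC))
E
```

```text
2.2 [ 0.52489153 -0.04995129  0.26110617] [-1.28272241e-04 -4.29982060e-01  9.02837415e-01  1.17444815e-04] [-3.20193844e-01  4.87314400e-02  1.69158144e+00 -8.22280957e-06
  1.40162752e+00 -2.77993461e+00] 0.452399798640851 [-0.44338759 -0.11361299 -0.48844916]
```

View pics/w1b.png

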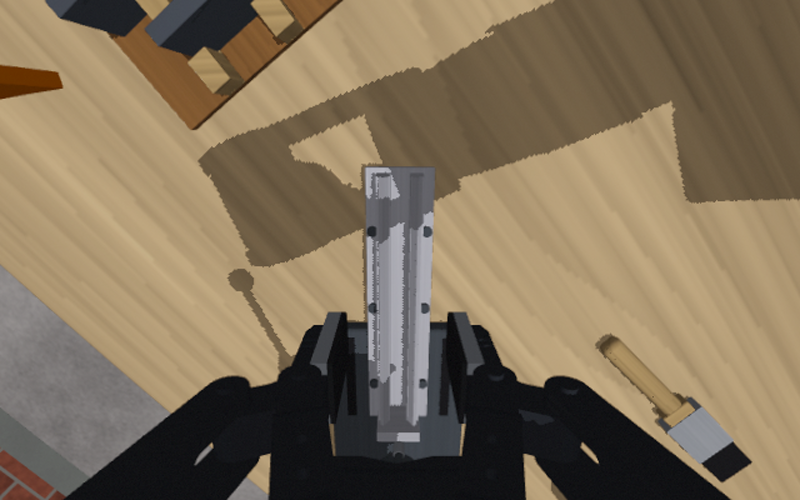

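The channel appears symmetric down the image: open end at (364–435,167), screws at (372,231)/(427,231) to (374,383)/(423,383), end stop at (398,437).

```bash
python3 - <<'E'
from h import *
W=lambda *p:(np.array(p)+.5)/1.25-.5
p=lambda *a:print(*[np.round(x,4).tolist() if hasattr(x,'tolist') else x for x in a])
for z in(.028,.044):
    e=onz("wrist",W((364,167),(435,167)),z);s=onz("wrist",W((372,231),(427,231),(373,308),(425,308),(374,383),(423,383)),z)
    m=np.r_[[e.mean(0)],s.reshape(3,2,3).mean(1)][:,:2]
    print(z,"w",np.linalg.norm(e[0]-e[1]),np.linalg.norm(s[0]-s[1]),np.linalg.norm(s[4]-s[5]));p(m)
    d=m[0]-m[3];print(np.degrees(np.arctan2(-d[1],-d[0])))
o=np.load("f1.npy");from scipy.spatial.transform import Rotation as Ro
R=Ro.from_quat([o[4],o[5],o[6],o[3]]).as_matrix();p("toolx",R[:,0],np.degrees(np.arctan2(R[1,0],R[0,0])))
# vertical gradient edges at rows
g=cv2.cvtColor(cv2.imread("pics/w1.png"),6).astype(float)
for r in(140,155,200,220,275,330):print(r,np.round(g[r-1:r+2,286:352].mean(0)).astype(int).tolist())
for r in (.012,):p("rack",onz("wrist",W((194,129),(345,0)),r))
E
```

```text
0.028 w 0.06453850745782592 0.052438466812266236 0.05325439240460093
[[0.4989, -0.0775], [0.5368, -0.0307], [0.5882, 0.0318], [0.6454, 0.1014]]
50.68284126178567
0.044 w 0.0617920255566369 0.05020691071190088 0.05098811401268687
[[0.4978, -0.079], [0.5342, -0.0342], [0.5834, 0.0257], [0.6381, 0.0923]]
50.68284126178565
toolx [-0.6302, -0.7764, 0.0001] -129.0672
140 [157, 155, 132, 96, 97, 103, 139, 179, 178, 175, 170, 135, 103, 106, 116, 106, 85, 88, 92, 80, 80, 84, 88, 90, 98, 112, 134, 141, 100, 99, 101, 101, 103, 103, 100, 101, 103, 103, 101, 100, 100, 96, 81, 81, 80, 79, 79, 79, 80, 81, 82, 82, 86, 96, 101, 101, 101, 100, 100, 99, 98, 95, 87, 94, 95, 94]
155 [96, 96, 95, 94, 93, 90, 114, 167, 177, 172, 152, 129, 103, 102, 111, 128, 110, 139, 138, 138, 139, 140, 141, 141, 146, 153, 142, 175, 174, 174, 175, 176, 173, 143, 100, 101, 102, 102, 102, 101, 100, 96, 81, 89, 86, 87, 86, 85, 87, 90, 91, 94, 99, 100, 101, 100, 100, 99, 100, 99, 97, 91, 91, 91, 91, 91]
200 [158, 160, 161, 151, 99, 95, 98, 135, 179, 175, 174, 164, 102, 102, 109, 128, 129, 132, 140, 141, 141, 141, 143, 142, 14
[... 501 characters left out ...]
, 143, 157, 154, 151, 150, 151, 152]
275 [69, 69, 69, 70, 69, 70, 69, 65, 98, 174, 173, 171, 147, 124, 104, 117, 149, 129, 145, 145, 144, 142, 143, 143, 145, 155, 157, 172, 169, 168, 168, 169, 170, 172, 172, 164, 121, 101, 98, 97, 105, 120, 117, 118, 117, 128, 154, 161, 161, 169, 171, 170, 169, 170, 170, 171, 159, 94, 68, 68, 68, 68, 69, 69, 70, 68]
330 [38, 39, 38, 38, 38, 38, 38, 37, 37, 52, 101, 101, 99, 100, 101, 100, 95, 99, 94, 93, 90, 85, 87, 87, 86, 90, 80, 80, 80, 81, 80, 81, 80, 81, 80, 81, 81, 81, 88, 112, 126, 116, 116, 115, 130, 158, 159, 165, 167, 165, 166, 166, 165, 163, 152, 109, 68, 68, 67, 68, 70, 70, 70, 68, 61, 42]
rack [[0.6255, -0.2243, 0.012], [0.4471, -0.2147, 0.012]]
```

Emit:
arm_command(dp=[[0.2,-0.13,0],[0.4,-0.26,0],[0.6,-0.4,0.04],[0.8,-0.53,0.1],[0.886,-0.59,0.12]], turn=[[0,0,0.2],[0,0,0.4],[0,0,0.6],[0,0,0.8],[0,0,0.887]], jaw=[0.45,0.45,0.45,0.45,0.45])

```text
time_s: 2.88
eef_pos: [0.499, -0.3176, 0.23]
eef_rot: [-0.001, -0.208, 0.978, 0.001]
wrist_force: [-0.8, 0.1, 0.2]
opening: 0.448
grasp_force: 0.0
```

Emit:
arm_command(dp=[[0,0,0],[0,0,0],[0,0,0],[0,0,0]], turn=[[0,0,0.35],[0,0,0.7],[0,0,0.887],[0,0,0.887]], jaw=[0.45,0.45,0.45,0.45])

```text
time_s: 3.38
eef_pos: [0.5005, -0.3144, 0.2314]
eef_rot: [0.0, 0.019, 1.0, 0.0]
wrist_force: [-0.0, -0.7, 0.1]
opening: 0.449
grasp_force: 0.0
```

```bash
python3 - <<'E'
from h import *
o=get_obs();print(o["time_s"],o["eef_pos"],o["eef_rot"],o["q"])
np.save("f2.npy",np.r_[o["eef_pos"],o["eef_rot"]])
im=camera("wrist");cv2.imwrite("pics/w2.png",im);cv2.imwrite("pics/w2b.png",cv2.resize(im,(800,500),interpolation=cv2.INTER_CUBIC))
E
```

```text
3.375 [ 0.50054654 -0.31438915  0.23142468] [6.30574893e-05 1.91645311e-02 9.99816335e-01 1.10612658e-04] [-7.61592416e-01  2.16064800e-01  1.56516904e+00  2.53866416e-04
  1.36041546e+00 -2.29411036e+00]
```

View pics/w2b.png

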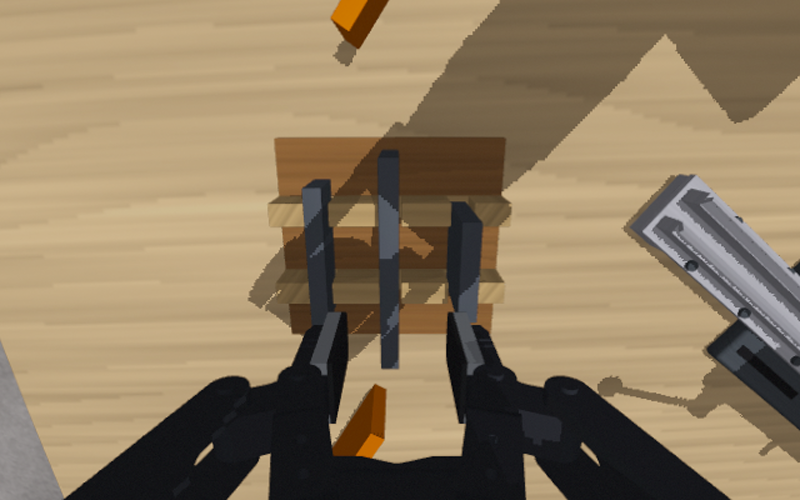

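The longest slab's top edge runs from (389,157) to (390,368) and lies between the short slab at (317,245) and the square slab at (465,260).

```bash
python3 - <<'E'
from h import *
W=lambda *p:(np.array(p)+.5)/1.25-.5
g=cv2.cvtColor(cv2.imread("pics/w2.png"),6).astype(float)
for r in(135,160,190,220,250,280):print(r,np.round(g[r-2:r+3,298:326].mean(0)).astype(int).tolist())
print(np.round(g[115:132,308:316].mean(1)).astype(int).tolist(),np.round(g[285:300,308:316].mean(1)).astype(int).tolist())
e=onz("wrist",W((389,157),(389.8,368)),.087);print(e,np.linalg.norm(e[0]-e[1]),e.mean(0),np.degrees(np.arctan2(*(e[1]-e[0])[1::-1])))
f=onz("wrist",W((275,138),(505,138),(291,332),(491,332)),.012);print(f,f.mean(0))
E
```

```text
135 [57, 57, 57, 54, 44, 47, 47, 47, 47, 46, 47, 47, 47, 47, 46, 47, 47, 47, 47, 47, 46, 49, 56, 57, 57, 56, 56, 56]
160 [79, 73, 73, 70, 66, 83, 87, 88, 84, 71, 71, 68, 55, 53, 47, 47, 48, 47, 47, 46, 50, 68, 80, 69, 72, 73, 73, 72]
190 [60, 59, 59, 59, 59, 69, 87, 86, 86, 87, 88, 88, 88, 89, 88, 89, 90, 89, 89, 89, 87, 88, 105, 106, 105, 105, 105, 105]
220 [69, 69, 69, 71, 69, 57, 45, 46, 45, 46, 46, 46, 46, 47, 46, 46, 46, 46, 46, 46, 50, 67, 81, 70, 70, 71, 71, 70]
250 [72, 57, 57, 57, 57, 56, 46, 45, 46, 45, 45, 45, 45, 46, 46, 55, 76, 79, 85, 84, 81, 80, 102, 102, 103, 103, 102, 102]
280 [167, 167, 167, 167, 167, 162, 127, 45, 45, 44, 44, 45, 45, 44, 45, 44, 45, 45, 45, 44, 69, 130, 168, 169, 168, 168, 168, 169]
[61, 60, 60, 59, 52, 40, 36, 35, 35, 36, 35, 43, 46, 47, 47, 47, 47] [45, 45, 45, 45, 45, 45, 45, 47, 54, 68, 126, 165, 166, 166, 165]
[[ 0.44592981 -0.31812993  0.087     ]
 [ 0.61469847 -0.3247718   0.087     ]] 0.16889929656760735 [ 0.53031414 -0.32145087  0.087     ] -2.253703009369839
[[ 0.4326084  -0.41708554  0.012     ]
 [ 0.44004703 -0.21942946  0.012     ]
 [ 0.61999646 -0.4252376   0.012     ]
 [ 0.62742144 -0.22515183  0.012     ]] [ 0.53001833 -0.32172611  0.012     ]
```

Emit:
arm_command(dp=[[0.04,-0.024,0.2],[0.04,-0.024,0.4],[0.04,-0.024,0.6],[0.04,-0.024,0.7],[0.04,-0.024,0.7]], turn=[[0,0,0],[0,0,0],[0,0,0],[0,0,0],[0,0,0]], jaw=[0.45,0.45,0.45,0.45,0.45])

```text
time_s: 4.05
eef_pos: [0.4887, -0.3189, 0.054]
eef_rot: [-0.002, 0.019, 1.0, 0.002]
wrist_force: [-0.7, 0.6, -0.3]
opening: 0.452
grasp_force: 0.0
```

Emit:
arm_command(dp=[[0,0,0],[0,0,0],[0,0,0],[0,0,0],[0,0,0]], turn=[[0,0,0],[0,0,0],[0,0,0],[0,0,0],[0,0,0]], jaw=[0.3,0.2,0.1,0,0])

```text
time_s: 4.68
eef_pos: [0.4911, -0.3211, 0.0583]
eef_rot: [0.001, 0.019, 1.0, -0.001]
wrist_force: [-1.0, 2.3, 6.6]
opening: 0.166
grasp_force: 59.1
```

Emit:
arm_command(dp=[[0,0,-0.06],[0,0,-0.14],[0,0,-0.26],[0,0,-0.4],[0,0,-0.54]], turn=[[0,0,0],[0,0,0],[0,0,0],[0,0,0],[0,0,0]], jaw=[0,0,0,0,0])

```text
time_s: 5.3
eef_pos: [0.4897, -0.3205, 0.1934]
eef_rot: [0.0, 0.019, 1.0, -0.0]
wrist_force: [0.4, -0.2, -5.6]
opening: 0.164
grasp_force: 58.7
```

Emit:
arm_command(dp=[[0,0,0],[0,0,0]], turn=[[0,0,0],[0,0,0]], jaw=[0,0])

```text
time_s: 5.55
eef_pos: [0.4893, -0.32, 0.1903]
eef_rot: [-0.001, 0.019, 1.0, 0.0]
wrist_force: [-0.5, 0.3, -4.9]
opening: 0.164
grasp_force: 58.9
```

```bash
python3 - <<'E'
from h import *
o=get_obs();print(o["time_s"],o["eef_pos"],o["eef_rot"],o["wrist_force"],o["torque"],o["opening"])
im=camera("wrist");cv2.imwrite("pics/w3.png",im);s=camera("side");cv2.imwrite("pics/s3.png",s)
c=np.zeros((500,790,3),np.uint8)
c[:,:450]=cv2.resize(im[100:350,200:425],(450,500));c[:,460:790]=cv2.resize(s[185:310,290:372],(330,500),interpolation=cv2.INTER_CUBIC)
cv2.imwrite("pics/c3.png",c)
E
```

```text
5.55 [ 0.48932837 -0.32001396  0.19027522] [-6.16600030e-04  1.93952456e-02  9.99811582e-01  4.94782952e-04] [-0.5328346   0.25930391 -4.92344474] [0.01453313 0.21492546 0.02363798] 0.16356426412157868
```

View pics/c3.png

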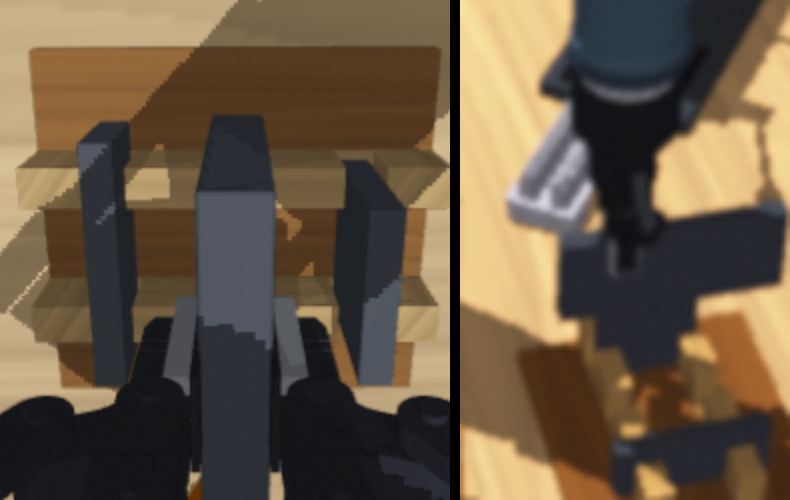

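The slab is held level, with the other slabs undisturbed. It hangs between the fingers at (235,190) in the left crop. I'll carry it over to the fence.

Emit:
arm_command(dp=[[-0.01,0.12,0],[-0.03,0.3,0],[-0.05,0.5,0],[-0.07,0.7,0],[-0.08,0.86,0]], turn=[[0,0,-0.15],[0,0,-0.35],[0,0,-0.55],[0,0,-0.75],[0,0,-0.882]], jaw=[0,0,0,0,0])

```text
time_s: 6.28
eef_pos: [0.5174, -0.1041, 0.1895]
eef_rot: [-0.001, -0.212, 0.977, 0.001]
wrist_force: [1.1, 0.2, -4.7]
opening: 0.168
grasp_force: 59.1
```

Emit:
arm_command(dp=[[0,0,0],[0,0,0],[0,0,0],[0,0,0],[0,0,0]], turn=[[0,0,-0.25],[0,0,-0.55],[0,0,-0.8],[0,0,-0.882],[0,0,-0.882]], jaw=[0,0,0,0,0])

```text
time_s: 6.9
eef_pos: [0.5175, -0.1061, 0.1898]
eef_rot: [-0.001, -0.428, 0.904, 0.001]
wrist_force: [0.2, -0.4, -5.6]
opening: 0.161
grasp_force: 59.4
```

```bash
cat >> h.py <<'E'
from scipy.spatial.transform import Rotation as Ro
O=np.array([.6414,.0966]);U=np.array([.6333,.7738]);V=np.array([-.7738,.6333])
def rel(target,yaw=None):
    o=get_obs();q=o["eef_rot"];R=Ro.from_quat([q[1],q[2],q[3],q[0]]).as_matrix();p=o["eef_pos"]
    d=R.T@(np.array(target)-p);print("t",o["time_s"],"pos",np.round(p,4),"drill",np.round([(p[:2]-O)@U,(p[:2]-O)@V],4),"F",np.round(o["wrist_force"],1),"T",np.round(o["torque"],2),"open",round(o["opening"],3))
    a=np.degrees(np.arctan2(R[1,0],R[0,0]));print("dp",np.round(d/.25,3),"yaw",round(a,2),"tilt",np.round(R[:,2],4))
    if yaw is not None:print("turnz",-((yaw-a+180)%360-180)/30)
D=lambda x,y,z:np.r_[O+x*U+y*V,z]
E
python3 -c "
from h import *
rel(D(-.193,0,.19),230.7)"
```

```text
t 6.9 pos [ 0.5175 -0.1061  0.1898] drill [-0.2353 -0.0325] F [ 0.2 -0.4 -5.6] T [-0.15  0.05  0.04] open 0.161
dp [-0.169  0.13  -0.001] yaw -129.33 tilt [-0.0025  0.001  -1.    ]
turnz -0.0008431905475807373
```

Emit:
arm_command(dp=[[-0.08,0.06,0],[-0.169,0.13,0.05],[-0.169,0.13,0.15],[-0.169,0.13,0.25],[-0.169,0.13,0.3]], turn=[[0,0,0],[0,0,0],[0,0,0],[0,0,0],[0,0,0]], jaw=[0,0,0,0,0])

```text
time_s: 7.52
eef_pos: [0.5186, -0.0527, 0.1142]
eef_rot: [-0.001, -0.428, 0.904, 0.001]
wrist_force: [-0.5, -0.2, -5.3]
opening: 0.166
grasp_force: 59.4
```

```bash
python3 - <<'E'
from h import *
rel(D(-.193,0,.0735),230.7)
W=camera("wrist");cv2.imwrite("pics/w4.png",W)
g=cv2.cvtColor(W,6).astype(float)
for r in(136,140,146,150,170,200):print(r,np.round(g[r-1:r+2,282:356:1].mean(0)).astype(int).tolist())
E
```

```text
t 7.525 pos [ 0.5186 -0.0527  0.1142] drill [-0.1933  0.0004] F [-0.5 -0.2 -5.3] T [-0.09  0.13  0.01] open 0.166
dp [-0.002 -0.002  0.163] yaw -129.34 tilt [-0.0033  0.0011 -1.    ]
turnz -0.0013513205141824378
136 [177, 178, 179, 179, 175, 148, 125, 108, 108, 108, 108, 109, 109, 110, 110, 110, 111, 112, 113, 115, 115, 116, 115, 115, 115, 116, 115, 115, 115, 115, 115, 114, 113, 111, 108, 107, 104, 102, 101, 101, 100, 100, 101, 102, 102, 103, 104, 105, 105, 106, 106, 105, 107, 107, 106, 105, 105, 104, 104, 103, 103, 102, 102, 101, 100, 100, 100, 101, 101, 101, 102, 102, 102, 104]
140 [171, 156, 143, 165, 176, 159, 136, 115, 108, 108, 107, 108, 108, 108, 109, 109, 110, 110, 110, 111, 112, 113, 114, 114, 115, 115, 115, 116, 116, 115, 116, 115, 113, 111, 109, 108, 106, 104, 103, 103, 101, 100, 100, 100, 101, 101, 102, 102, 103, 105, 105, 106, 105, 106, 106, 107, 107, 106, 105, 105, 104, 104, 102, 102, 102, 102, 101, 101, 101, 100, 100, 101, 102, 102]
146 [100, 101, 102, 102, 104, 104, 106, 106, 107, 109, 109, 109, 109, 109, 108, 108, 108, 108, 108, 109, 110, 109, 110, 110, 111, 112, 113
[... 579 characters left out ...]
 104, 104, 103, 103, 102, 102]
170 [115, 115, 115, 114, 115, 115, 115, 115, 116, 116, 117, 116, 117, 116, 116, 115, 113, 112, 112, 112, 104, 64, 38, 39, 39, 38, 38, 39, 39, 38, 39, 39, 38, 39, 38, 38, 38, 38, 39, 39, 39, 39, 38, 38, 38, 38, 38, 39, 38, 38, 45, 80, 116, 115, 113, 113, 113, 114, 114, 113, 112, 113, 113, 114, 116, 116, 114, 113, 114, 114, 113, 113, 112, 113]
200 [116, 115, 114, 112, 112, 108, 103, 103, 103, 102, 99, 97, 97, 98, 96, 79, 71, 81, 89, 88, 87, 88, 90, 89, 90, 89, 89, 89, 90, 91, 90, 90, 90, 90, 90, 91, 91, 91, 92, 91, 92, 91, 92, 92, 93, 92, 92, 93, 92, 93, 93, 93, 94, 93, 85, 80, 86, 96, 98, 103, 103, 103, 103, 106, 112, 112, 113, 114, 113, 112, 112, 111, 112, 113]
```

Emit:
arm_command(dp=[[0,0,0.05],[0,0,0.1],[0,0,0.13],[0,0,0.145],[0,0,0.155]], turn=[[0,0,0],[0,0,0],[0,0,0],[0,0,0],[0,0,0]], jaw=[0,0,0,0,0])

```text
time_s: 8.2
eef_pos: [0.5201, -0.0533, 0.0775]
eef_rot: [0.0, -0.428, 0.904, -0.0]
wrist_force: [-0.8, 0.0, -5.4]
opening: 0.161
grasp_force: 59.4
```

Emit:
arm_command(dp=[[0,0,0.004],[0,0,0.008],[0,0,0.008]], turn=[[0,0,0],[0,0,0],[0,0,0]], jaw=[0,0,0])

```text
time_s: 8.57
eef_pos: [0.5201, -0.0532, 0.0757]
eef_rot: [0.0, -0.428, 0.904, -0.0]
wrist_force: [0.1, -0.3, -5.3]
opening: 0.161
grasp_force: 59.4
```

```bash
python3 -c "
from h import *
rel(D(-.105,0,.0735),230.7)"
```

```text
t 8.575 pos [ 0.5201 -0.0532  0.0757] drill [-0.1928 -0.001 ] F [ 0.1 -0.3 -5.3] T [-0.19  0.17 -0.03] open 0.161
dp [-0.351  0.004  0.009] yaw -129.3 tilt [ 3.e-04 -1.e-04 -1.e+00]
turnz 7.623744110105691e-05
```

Emit:
arm_command(dp=[[0,0,0.004],[0,0,0.008]], turn=[[0,0,0],[0,0,0]], jaw=[0,0])

```text
time_s: 8.82
eef_pos: [0.5202, -0.0536, 0.0743]
eef_rot: [0.0, -0.428, 0.904, -0.0]
wrist_force: [-4.8, -2.0, 9.0]
opening: 0.161
grasp_force: 61.4
```

Emit:
arm_command(dp=[[0,0,0.004],[0,0,0.004]], turn=[[0,0,0],[0,0,0]], jaw=[0,0])

```text
time_s: 9.07
eef_pos: [0.5203, -0.0536, 0.0743]
eef_rot: [0.0, -0.428, 0.904, -0.0]
wrist_force: [-6.7, -1.4, 10.8]
opening: 0.164
grasp_force: 62.0
```

Emit:
arm_command(dp=[[0,0.004,-0.007],[-0.03,0.004,-0.007],[-0.08,0.004,-0.007],[-0.13,0.004,-0.007],[-0.17,0.004,-0.007]], turn=[[0,0,0],[0,0,0],[0,0,0],[0,0,0],[0,0,0]], jaw=[0,0,0,0,0])

```text
time_s: 9.7
eef_pos: [0.5469, -0.0189, 0.0744]
eef_rot: [0.0, -0.428, 0.904, -0.0]
wrist_force: [-2.8, -2.7, 1.5]
opening: 0.167
grasp_force: 60.5
```

```bash
python3 -c "
from h import *
rel(D(-.098,0,.0735),230.7)"
```

```text
t 9.7 pos [ 0.5469 -0.0189  0.0744] drill [-0.1492 -0.    ] F [-2.8 -2.7  1.5] T [-0.27  0.2  -0.01] open 0.167
dp [-0.205  0.     0.004] yaw -129.27 tilt [ 3.e-04 -2.e-04 -1.e+00]
turnz 0.001153691118823493
```

Emit:
arm_command(dp=[[-0.04,0,0],[-0.08,0,0],[-0.12,0,0],[-0.15,0,0],[-0.17,0,0]], turn=[[0,0,0],[0,0,0],[0,0,0],[0,0,0],[0,0,0]], jaw=[0,0,0,0,0])

```text
time_s: 10.32
eef_pos: [0.5733, 0.0135, 0.0744]
eef_rot: [-0.0, -0.428, 0.904, -0.0]
wrist_force: [-2.9, -4.0, 3.2]
opening: 0.167
grasp_force: 60.8
```

Emit:
arm_command(dp=[[-0.01,0,0],[-0.02,0,0]], turn=[[0,0,0],[0,0,0]], jaw=[0,0])

```text
time_s: 10.58
eef_pos: [0.5762, 0.0169, 0.0744]
eef_rot: [-0.0, -0.428, 0.904, -0.0]
wrist_force: [-3.2, -3.2, 3.3]
opening: 0.165
grasp_force: 60.8
```

```bash
python3 -c "
from h import *
rel(D(-.098,0,.0735),230.7)"
```

```text
t 10.575 pos [0.5762 0.0169 0.0744] drill [-0.1029  0.    ] F [-3.2 -3.2  3.3] T [-0.34  0.26 -0.  ] open 0.165
dp [-0.02  -0.     0.003] yaw -129.31 tilt [-1.e-04 -2.e-04 -1.e+00]
turnz -0.00034453025158806365
```

Now in 2.5 mm steps until it meets the stop.

Emit:
arm_command(dp=[[-0.01,0,0],[-0.02,0,0]], turn=[[0,0,0],[0,0,0]], jaw=[0,0])

```text
time_s: 10.82
eef_pos: [0.5794, 0.0209, 0.0743]
eef_rot: [-0.0, -0.428, 0.904, -0.0]
wrist_force: [-3.6, -4.7, 3.3]
opening: 0.162
grasp_force: 60.8
```

Emit:
arm_command(dp=[[-0.01,0,0],[-0.01,0,0]], turn=[[0,0,0],[0,0,0]], jaw=[0,0])

```text
time_s: 11.08
eef_pos: [0.5812, 0.0231, 0.0743]
eef_rot: [0.0, -0.428, 0.904, 0.0]
wrist_force: [-1.9, -2.4, 2.3]
opening: 0.166
grasp_force: 60.7
```

Emit:
arm_command(dp=[[-0.006,0,0],[-0.006,0,0]], turn=[[0,0,0],[0,0,0]], jaw=[0,0])

```text
time_s: 11.32
eef_pos: [0.582, 0.0241, 0.0744]
eef_rot: [0.0, -0.428, 0.904, -0.0]
wrist_force: [-2.4, -3.5, 2.5]
opening: 0.16
grasp_force: 60.9
```

Emit:
arm_command(dp=[[-0.008,0,0],[-0.008,0,0]], turn=[[0,0,0],[0,0,0]], jaw=[0,0])

```text
time_s: 11.58
eef_pos: [0.5832, 0.0256, 0.0743]
eef_rot: [0.0, -0.428, 0.904, -0.0]
wrist_force: [-2.1, -3.4, 4.2]
opening: 0.162
grasp_force: 60.8
```

Emit:
arm_command(dp=[[-0.008,0,0],[-0.008,0,0]], turn=[[0,0,0],[0,0,0]], jaw=[0,0])

```text
time_s: 11.82
eef_pos: [0.5845, 0.0271, 0.0743]
eef_rot: [0.0, -0.428, 0.904, -0.0]
wrist_force: [-2.4, -2.9, 4.1]
opening: 0.159
grasp_force: 60.8
```

Emit:
arm_command(dp=[[-0.008,0,0],[-0.008,0,0]], turn=[[0,0,0],[0,0,0]], jaw=[0,0])

```text
time_s: 12.08
eef_pos: [0.5845, 0.0272, 0.0743]
eef_rot: [-0.002, -0.428, 0.904, -0.0]
wrist_force: [-7.0, -9.9, 8.4]
opening: 0.163
grasp_force: 61.4
```

Emit:
arm_command(dp=[[0.002,0,0],[0.002,0,0],[0.002,0,0],[0.002,0,0],[0.002,0,0]], turn=[[0,0,0],[0,0,0],[0,0,0],[0,0,0],[0,0,0]], jaw=[0.18,0.22,0.35,0.45,0.45])

```text
time_s: 12.7
eef_pos: [0.5854, 0.0284, 0.0743]
eef_rot: [0.0, -0.428, 0.904, 0.0]
wrist_force: [0.5, 1.2, -0.9]
opening: 0.448
grasp_force: 0.0
```

```bash
sed -i 's/O=np.array(\[.6414,.0966\])/O=np.array([.6461,.1024])/' h.py; python3 - <<'E'
from h import *
rel(D(-.106,-.105,.36),230.7)
from scipy.ndimage import center_of_mass
out=[]
for n in("scene","side"):
    im=camera(n);cv2.imwrite(f"pics/{n}5.png",im)
    m=(im.max(2)<45).astype(np.uint8);p=proj(n,[D(-.106,-.105,.285)])[0];print(n,"pred",p)
    x,y=p.astype(int);w=m[y-14:y+15,x-14:x+15]
    k,l,s,c=cv2.connectedComponentsWithStats(w);print([(s[i].tolist(),(c[i]+[x-14,y-14]).round(1).tolist()) for i in range(1,k) if s[i,4]>8])
E
```

```text
t 12.7 pos [0.5854 0.0284 0.0743] drill [-0.0957  0.0001] F [ 0.5  1.2 -0.9] T [ 0.01 -0.04 -0.03] open 0.448
dp [ 0.041 -0.42  -1.143] yaw -129.29 tilt [ 1.e-04  1.e-04 -1.e+00]
turnz 0.00026385720631575776
scene pred [292.14598418 207.93503443]
[([10, 11, 9, 9, 57], [291.9, 208.2])]
side pred [354.81853605 162.44112525]
[([12, 12, 5, 6, 25], [353.9, 162.6])]
```

Slab is home at the stop and released. The knob prediction matches both images: scene (292,208), side (354,162.5). I'll go up and over the knob.

Emit:
arm_command(dp=[[0,0,-0.1],[0.02,0,-0.3],[0.04,0,-0.52],[0.04,0,-0.75],[0.04,0,-1.0]], turn=[[0,0,0],[0,0,0],[0,0,0],[0,0,0],[0,0,0]], jaw=[0.45,0.45,0.45,0.45,0.45])

```text
time_s: 13.42
eef_pos: [0.5785, 0.0206, 0.3259]
eef_rot: [-0.0, -0.428, 0.904, 0.0]
wrist_force: [0.7, -0.7, 0.3]
opening: 0.449
grasp_force: 0.0
```

Emit:
arm_command(dp=[[0,0,-0.1],[0,-0.15,-0.14],[0,-0.32,-0.14],[0,-0.42,-0.14],[0,-0.42,-0.14]], turn=[[0,0,0],[0,0,0],[0,0,0],[0,0,0],[0,0,0]], jaw=[0,0,0,0,0])

```text
time_s: 14.05
eef_pos: [0.6608, -0.0472, 0.3582]
eef_rot: [-0.001, -0.427, 0.904, 0.0]
wrist_force: [0.4, 0.8, 1.0]
opening: -0.001
grasp_force: 0.0
```

```bash
python3 - <<'E'
from h import *
rel(D(-.108,-.105,.305),230.7);print(get_obs()["q"])
im=camera("wrist");cv2.imwrite("pics/w6.png",im);s=camera("scene");cv2.imwrite("pics/s6.png",s)
c=np.zeros((500,800,3),np.uint8)
c[:300,:480]=cv2.resize(im,(480,300));c[:,482:800]=cv2.resize(s[165:315,280:375],(318,500),interpolation=cv2.INTER_CUBIC)
i=cv2.imread("pics/side5.png");c[302:500,:300]=cv2.resize(i[130:229,270:420],(300,198))
cv2.imwrite("pics/c6.png",c)
E
```

```text
t 14.05 pos [ 0.6608 -0.0472  0.3582] drill [-0.1065 -0.1061] F [0.4 0.8 1. ] T [0.02 0.02 0.07] open -0.001
dp [0.006 0.004 0.213] yaw -129.4 tilt [-1.3e-03  3.0e-04 -1.0e+00]
turnz -0.003205048348005827
[-2.50037178e-01  3.09705649e-01  1.19953526e+00 -8.61825454e-05
  1.63371094e+00 -2.70404225e+00]
```

View pics/c6.png

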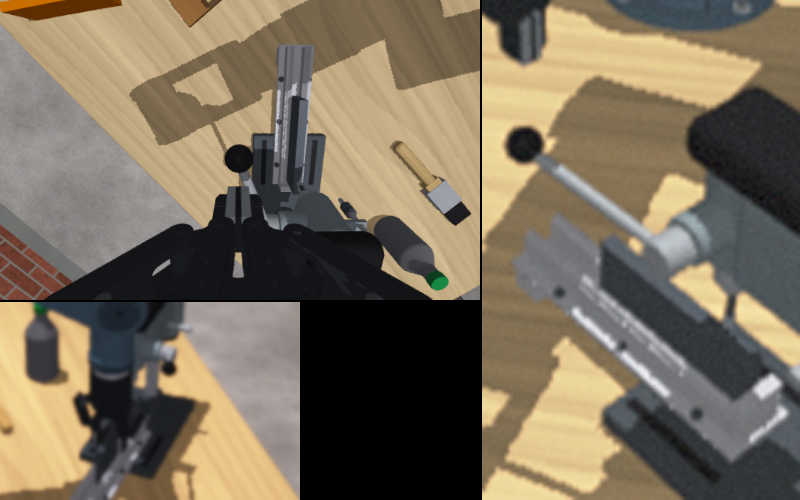

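The slab stands in the channel against the white stop, scene crop (765,390). The knob is at wrist crop (238,158), i.e. full-image (317,211). I'll check the knob from this view.

```bash
python3 - <<'E'
from h import *
im=cv2.imread("pics/w6.png");m=(im.max(2)<40).astype(np.uint8);m[235:]=0
k,l,s,c=cv2.connectedComponentsWithStats(m[180:235,290:345]);
for i in range(1,k):
    if s[i,4]>200:print(s[i],c[i]+[290,180])
for q in [(317.3,210.7)]:
    X=onz("wrist",[q],.285)[0];print(X,(X[:2]-O)@U,(X[:2]-O)@V)
print(tri("scene",(291.9,208.2),"wrist",(317.3,210.7)))
E
```

```text
[  10   13   38   37 1090] [318.4146789  211.33761468]
[ 0.65845676 -0.04711613  0.285     ] -0.10787004709834828 -0.10425022969725822
(array([ 0.65895824, -0.04680059,  0.28311777]), [np.float64(0.00022029055533460192), np.float64(0.00022029055533456926)])
```

Emit:
arm_command(dp=[[0.008,0.006,0.08],[0.008,0.006,0.16],[0.008,0.006,0.2],[0.008,0.006,0.22],[0.008,0.006,0.22]], turn=[[0,0,0],[0,0,0],[0,0,0],[0,0,0],[0,0,0]], jaw=[0,0,0,0,0])

```text
time_s: 14.78
eef_pos: [0.6578, -0.0465, 0.3043]
eef_rot: [-0.0, -0.428, 0.904, 0.0]
wrist_force: [-0.7, -0.9, 0.4]
opening: 0.001
grasp_force: 0.0
```

Emit:
arm_command(dp=[[0,0,0.015],[0,0,0.03],[0.004,0,0.05],[0.008,0,0.07],[0.008,0,0.07]], turn=[[0,0,0],[0,0,0],[0,0,0],[0,0,0],[0,0,0]], jaw=[0,0,0,0,0])

```text
time_s: 15.4
eef_pos: [0.6566, -0.0491, 0.2875]
eef_rot: [-0.0, -0.428, 0.904, -0.001]
wrist_force: [-2.5, -3.7, 5.5]
opening: 0.001
grasp_force: 2.6
```

```bash
python3 - <<'E'
from h import *
rel(D(-.113,-.105,.26),230.7)
E
```

```text
t 15.4 pos [ 0.6566 -0.0491  0.2875] drill [-0.1106 -0.104 ] F [-2.5 -3.7  5.5] T [-0.54  0.42 -0.02] open 0.001
dp [ 0.01  -0.004  0.11 ] yaw -129.34 tilt [ 6.0e-04 -1.5e-03 -1.0e+00]
turnz -0.0013547760257097252
```

Emit:
arm_command(dp=[[0.008,0,0.03],[0.013,0,0.06],[0.016,0,0.085],[0.018,0,0.11],[0.019,0,0.136]], turn=[[0,0,0],[0,0,0],[0,0,0],[0,0,0],[0,0,0]], jaw=[0,0,0,0,0])

```text
time_s: 16.02
eef_pos: [0.6538, -0.0525, 0.2537]
eef_rot: [0.0, -0.428, 0.904, -0.001]
wrist_force: [-2.8, -3.2, 5.3]
opening: -0.001
grasp_force: 2.7
```

```bash
python3 - <<'E'
from h import *
rel(D(-.1115,-.105,.2217),230.7)
E
```

```text
t 16.025 pos [ 0.6538 -0.0525  0.2537] drill [-0.115  -0.1041] F [-2.8 -3.2  5.3] T [-0.61  0.46 -0.01] open -0.001
dp [-0.014 -0.003  0.128] yaw -129.32 tilt [ 0.0012 -0.0013 -1.    ]
turnz -0.0007923381743883813
```

Emit:
arm_command(dp=[[0,0,0.03],[-0.002,0,0.06],[-0.005,0,0.085],[-0.008,0,0.105],[-0.01,0,0.115]], turn=[[0,0,0],[0,0,0],[0,0,0],[0,0,0],[0,0,0]], jaw=[0,0,0,0,0])

```text
time_s: 16.65
eef_pos: [0.6554, -0.0506, 0.2248]
eef_rot: [0.0, -0.428, 0.904, -0.001]
wrist_force: [-2.2, -3.3, 5.3]
opening: -0.003
grasp_force: 2.8
```

Emit:
arm_command(dp=[[-0.001,0,0.006],[-0.001,0,0.006]], turn=[[0,0,0],[0,0,0]], jaw=[0,0])

```text
time_s: 16.9
eef_pos: [0.6556, -0.0504, 0.2235]
eef_rot: [0.0, -0.428, 0.904, -0.001]
wrist_force: [-3.5, -2.8, 5.8]
opening: -0.001
grasp_force: 2.7
```

Emit:
arm_command(dp=[[-0.001,0,0.006],[-0.001,0,0.006]], turn=[[0,0,0],[0,0,0]], jaw=[0,0])

```text
time_s: 17.15
eef_pos: [0.6558, -0.0502, 0.222]
eef_rot: [0.0, -0.428, 0.904, -0.001]
wrist_force: [-1.4, -2.2, 5.2]
opening: 0.002
grasp_force: 2.8
```

Emit:
arm_command(dp=[[-0.001,0,0.005],[-0.001,0,0.005]], turn=[[0,0,0],[0,0,0]], jaw=[0,0])

```text
time_s: 17.4
eef_pos: [0.656, -0.05, 0.221]
eef_rot: [0.0, -0.428, 0.904, -0.001]
wrist_force: [-2.1, -2.8, 5.9]
opening: -0.006
grasp_force: 3.2
```

Emit:
arm_command(dp=[[-0.001,0,0.004],[-0.001,0,0.004]], turn=[[0,0,0],[0,0,0]], jaw=[0,0])

```text
time_s: 17.65
eef_pos: [0.656, -0.05, 0.2204]
eef_rot: [0.0, -0.428, 0.904, -0.001]
wrist_force: [-4.7, -2.9, 9.1]
opening: 0.002
grasp_force: 4.1
```

Emit:
arm_command(dp=[[-0.001,0,0.004],[-0.001,0,0.004]], turn=[[0,0,0],[0,0,0]], jaw=[0,0])

```text
time_s: 17.9
eef_pos: [0.6562, -0.0499, 0.2198]
eef_rot: [0.0, -0.428, 0.904, -0.001]
wrist_force: [-4.7, -3.5, 11.4]
opening: -0.0
grasp_force: 5.0
```

Emit:
arm_command(dp=[[0.002,0,-0.001],[0.002,0,-0.001],[0.002,0,-0.001]], turn=[[0,0,0],[0,0,0],[0,0,0]], jaw=[0,0,0])

```text
time_s: 18.27
eef_pos: [0.6561, -0.05, 0.2201]
eef_rot: [0.001, -0.428, 0.904, -0.001]
wrist_force: [-4.2, -2.6, 9.9]
opening: 0.0
grasp_force: 4.7
```

```bash
python3 - <<'E'
from h import *
F=[]
for i in range(8):
    F.append(get_obs()["wrist_force"]);camera("scene")
print(np.round(F,1),np.mean(F,0),np.array(np.mean(F,0))[:2]@U);rel(D(-.1,0,.2))
E
```

```text
[[-4.2 -2.6  9.9]
 [-4.  -1.9  9.9]
 [-3.9 -2.4  8.8]
 [-3.6 -2.7  9.7]
 [-3.9 -2.5 10.2]
 [-4.8 -3.   9.4]
 [-3.8 -1.8 10.4]
 [-3.9 -2.9  8. ]] [-4.02603821 -2.47789325  9.53532151] -4.467083799330787
t 18.675 pos [ 0.6561 -0.05    0.2201] drill [-0.1116 -0.1042] F [-4.2 -2.9  9.5] T [-0.5   0.71 -0.02] open -0.003
dp [-0.046  0.417  0.079] yaw -129.32 tilt [ 0.0018 -0.0015 -1.    ]
```

```bash
python3 -c "
from bench import *
print(hand_in())"
```

```text
the job is handed in; nothing more can be done
None
```

I handed the job in with the longest slab released in the channel against the end stop, and the bit bearing on its top edge under about 10 N held on the knob (9.5 N vertical, about 10.5 N in total), at about 19 s; I did not touch the other slabs, the bottle or the brush, and no verdict came back.

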